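Balance the reflex hammer on its stand

TASK

Pick up the reflex hammer with the T-shaped (crosswise barrel) head by the point of its shaft where it balances, lift it level and clear of the table, and lay the shaft into both forks of the small metal stand, so that it rests there balanced and level. Do not let it tip on the way, and leave the other hammer, the one with the round disc head, where it lies.

Things in the scene. Friction and masses are not known exactly. Their poses are not given: they have to be found in the camera images.
- hammer_tee: Hammer to put away: 260 mm long, 0.11 to 0.21 kg, lying flat. Steel shaft 9 mm square along x (head at +x), centre line 11 mm above table; grip sleeve 16 mm wide at x -120 to -30 mm, end cap diameter 22 at the tail. Heavy head: barrel along y, diameter 22, 64 long, centre at x +119. Light handle, so it balances on bare shaft 50 mm from mid-length towards the head. Origin: mid-length, on the underside; z up.
- tee_balance (a point): Balance point (centre of mass) of the T-headed hammer: on the centre line of the bare shaft, 11 mm above the underside, 50 mm from mid-length towards the head, 69 mm from the barrel's centre. Unmarked. Axes as the hammer's (x to the head).
- hammer_disc: The other reflex hammer, to be left alone: same shaft and grip, 260 mm long, but its head is a flat round disc, diameter 50 mm, 22 mm high, centre 106 mm ahead (+x) of the origin. Origin: mid-length, on the underside.
- stand: Fixed stand: dark base 100 x 84 x 12 mm, two fork plates (5 thick, 50 wide) at x +-32.5 mm, 60 mm free between them for fingers. Notches in line along x: floor 16 wide, 52 above the table, flaring to 45 wide at the tips, 79 above it. A shaft lies in both along x, either way round, centre line then 56.5 above the table; level only if it balances between the forks. Origin: centre of the underside, z up.
Not all that is in view belongs to the job. Leave any blue, green or red look-alike of the stand alone.

How it is judged:
By the outcome, as a careful person would: the job done as asked, in the order asked, and still so for the second after the job is handed in, with the robot touching nothing.
It also fails if it takes over 48 s, if anything falls off the work surface, if the arm or the gripper's body presses on something with over 40 N, if the wrist force passes 120 N, or if a joint passes its speed limit or range.

ROBOT

A 7-joint arm with a two-finger parallel gripper is mounted at the origin on a cart in front of the work surface, level with it; the furniture and walls round the work are solid. World frame = base frame: x ahead of the robot, y to its left, z up, the work surface at z = 0. Lengths are in m, angles in rad, forces in N, time in s.
With the tool pointing down it reaches from about 0.425 to 0.925 m from the base axis. Payload 6.8 kg.
Tool frame: the origin (TCP) lies at the very end of the fingers, on their centre line; the grasp point (between the pads) lies 19 mm behind it; z points along the fingers, y is the direction in which the jaws open and shut (so a half turn about z gives the same grasp; the last joint's range is limited). The gripper opens to 85 mm and grips with 20 to 120 N. Pads are 22 mm wide; open, the fingers measure 114 mm over their backs; the gripper's body (76 mm by 85 mm) begins 54 mm behind the grasp point. The pads swing forward as they close: fully open they stand 13 mm farther back than shut.
Start: joints at [1.144, 0.477, 0.022, 1.555, -0.011, 1.109, -0.083], TCP at [0.212, -0.641, 0.231] pointing down, gripper open.
Joint ranges: [-2.96, 2.96], [-0.34, 2.1], [-1.41, 1.46], [0.24, 2.44], [-1.37, 4.51], [0.17, 1.92], [-2.96, 2.96]. Speed limits (rad/s): [2.39, 2.39, 3.14, 3.14, 3.14, 3.14, 3.14].

INTERFACE

Orientations are given as a rotation vector (axis times angle).
In Python, from bench import monitor, viewer, job gives the robot as it stands. The module is installed in compiled form; this text tells all that it offers.
- The arm moves only by the tool drive_tool, never from a script. Its argument "commands" is a list of rows, each an object with "linear": the shift along the tool's x, y, z in m, a list of three; "dr": the turn, a rotation vector about the tool's x, y, z in degrees, a list of three; "jaw": the closure, from 0 (fully open) to 1 (shut). A call has 1 to 8 rows; each row shifts and turns the pose as measured when the row begins, along the tool's axes as they then stand; what a row does not reach is not made up. A row lasts 1/8 s, in which the tool goes at most 62.5 mm and 10.7 degrees, less where a joint would pass 70% of its speed; a pose out of reach is approached as far as the arm can. A call is refused whole if a number of a shift passes 0.0625 or a number of a turn 10.7, either way. A call with a gripper value outside its range is refused whole. The fingers move at their own pace and stop on an object; "force" is the grip in N (left out, the last holds). Time passes only in rows, so rows that do not move let the fingers close. It gives the time, the measured TCP pose, the force and the opening at its end, in the units of the state.
- monitor.get_obs(): the state, without advancing time (a new reading comes with each control period).
- viewer.grab_frame(name): name is "side" or "top" or "wrist"; returns the picture (480x640x3 uint8, red, green, blue); there is no depth.
- viewer.calibration(name): a dict with "K" (3x3 intrinsics, pixels), "R" (3x3) and "t" (3): a world point X has camera coordinates R X + t. Camera axes: x right, y down, z forward; pixel columns grow to the right and rows downward; lengths in m; the calibration is good to about 2 mm. A picture is of the moment at which its call begins: read the wrist's pose just before it. calibration takes no time and is no camera call; for the wrist camera it gives the pose at the moment of the call.
- job.hand_in(): hands the job in, once; it reports no verdict.
The state is a dict: "clock": time; "joints": joint angles; "qvel": joint speeds; "tau": joint torques, N m; "tcp_pos": TCP position; "orientation": TCP orientation; "contact_force": force on the tool from outside, world axes, zero at the start; "moment": the same for the moment, N m; "grip_width": finger opening in m.
Only numpy, scipy, OpenCV 4.12 (cv2) and the standard library are available. Lean on these libraries where they do the work, as an engineer would, in place of code of your own. Each camera call takes 0.05 s, during which the arm holds its last target.

## Working session

There is one attempt and no reset: what is moved stays moved. The work goes in short steps, Python scripts to look and compute and a tool call to move; the robot and the scene stay as the last step left them, time stands still between calls to the robot, and variables do not carry over. Pictures are saved under pics/ and viewed, and the job is handed in when it is done.

Besides the shell and the picture viewer there is one more tool, called as a command line: name --argument value ..., lists and objects as JSON in quotes. drive_tool: Moves the arm, as the interface text tells. Its arguments: {"type":"object","properties":{"commands":{"type":"array"},"force":{"type":"number"}},"required":["commands"]}

```bash
mkdir -p pics; python3 - <<'E'
from bench import monitor, viewer, job
import cv2,numpy as np
o=monitor.get_obs()
for k in o: print(k,np.round(o[k],3))
for n in ["top","side"]:
    f=viewer.grab_frame(n); cv2.imwrite(f"pics/{n}0.png",f[:,:,::-1])
    c=viewer.calibration(n); print(n,np.round(c["K"],1).tolist(),np.round(c["R"],3).tolist(),np.round(c["t"],3))
E
```

```text
clock 0.0
joints [ 1.144  0.478  0.022  1.556 -0.011  1.109 -0.083]
qvel [-0.001 -0.001 -0.     0.     0.    -0.     0.   ]
tau [ 0.0000e+00 -5.9647e+01  1.6080e+00 -2.8120e+01  1.3000e-02  9.0000e-03
 -0.0000e+00]
tcp_pos [ 0.211 -0.64   0.23 ]
orientation [-3.10e+00 -4.98e-01  1.00e-03]
contact_force [-0.24   0.273  0.357]
moment [0.052 0.034 0.002]
grip_width 0.086
top [[471.9, 0.0, 326.4], [0.0, 471.9, 240.2], [0.0, 0.0, 1.0]] [[0.019, -1.0, -0.004], [-0.985, -0.018, -0.17], [0.17, 0.007, -0.985]] [-0.068  0.544  1.118]
side [[457.1, 0.0, 310.5], [0.0, 457.1, 238.9], [0.0, 0.0, 1.0]] [[-0.998, -0.068, 0.012], [-0.049, 0.57, -0.82], [0.049, -0.819, -0.572]] [0.525 0.084 0.95 ]
```

View pics/top0.png

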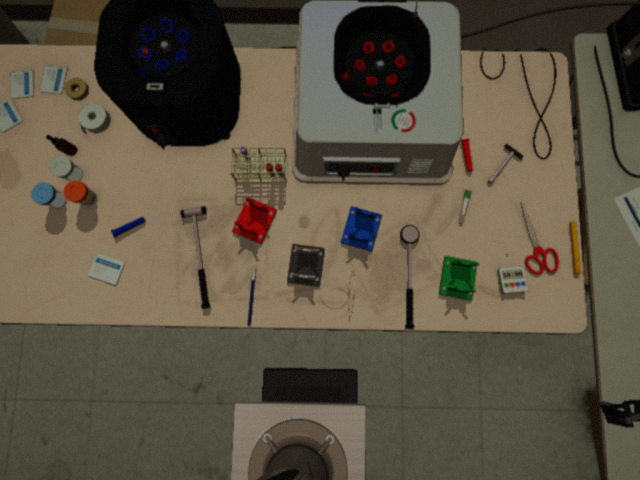

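View pics/side0.png

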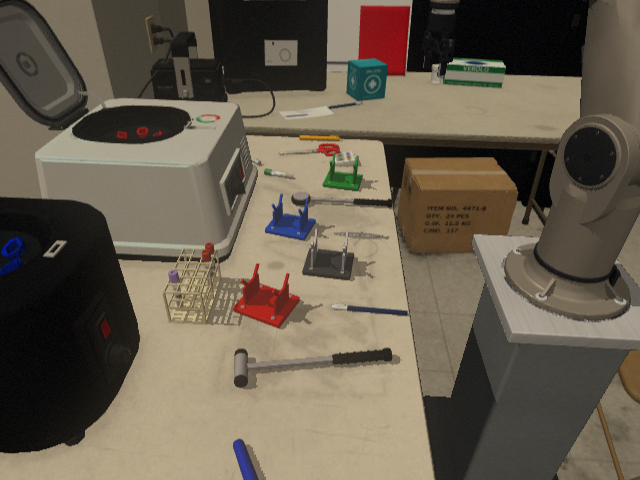

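Possible hammers in the top view are the T-head at (194,212)–(205,305), the disc head at (409,234)–(409,325), and a small T-shaped razor at (512,152). Possible stands are the dark one at (306,266), with red (255,220), blue (361,229) and green (459,279) look-alikes. I choose the T-head at (194,212) and the dark metal stand at (306,266), and will check both in close crops.

```bash
cat > h.py <<'E'
import numpy as np,cv2
def ray(c,u,v,z):
    K,R,t=[np.array(c[k],float) for k in("K","R","t")]
    d=R.T@np.linalg.solve(K,[u,v,1.]); o=-R.T@t
    return o+d*(z-o[2])/d[2]
def proj(c,X):
    K,R,t=[np.array(c[k],float) for k in("K","R","t")]
    p=K@(R@np.asarray(X)+t); return p[:2]/p[2]
E
python3 - <<'E'
import cv2,numpy as np
f=cv2.imread("pics/top0.png"); g=cv2.imread("pics/side0.png")
a=cv2.resize(f[195:315,165:225],None,fx=5,fy=5,interpolation=cv2.INTER_CUBIC)
b=cv2.resize(f[230:300,275:335],None,fx=8,fy=8,interpolation=cv2.INTER_CUBIC)
cv2.imwrite("pics/c1.png",np.hstack([a,np.vstack([b,np.zeros((40,480,3),np.uint8)])]))
a=cv2.resize(g[220:290,290,None] if 0 else g[220:290,290:370],None,fx=5,fy=5,interpolation=cv2.INTER_CUBIC)
b=cv2.resize(g[335:395,220:400],None,fx=4,fy=4,interpolation=cv2.INTER_CUBIC)
a=np.hstack([a,np.zeros((350,320,3),np.uint8)])
cv2.imwrite("pics/c2.png",np.vstack([a,b]))
E
```

```text
(no output)
```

View pics/c1.png

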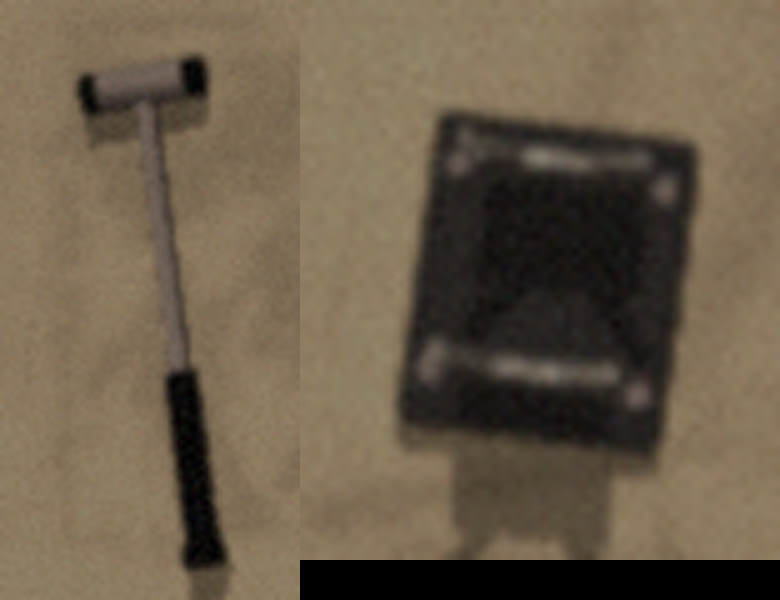

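View pics/c2.png

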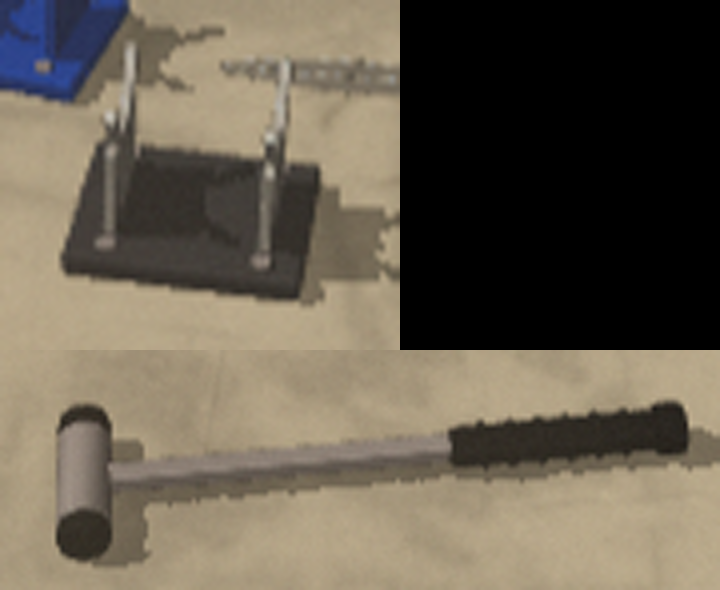

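```bash
cat > m.py <<'E'
from bench import viewer
import cv2,numpy as np
from h import *
f=cv2.imread("pics/top0.png"); g=cv2.imread("pics/side0.png")
ct=viewer.calibration("top"); cs=viewer.calibration("side")
ang=lambda d:np.degrees(np.arctan2(d[1],d[0]))
# stand base, top
hsv=cv2.cvtColor(f,cv2.COLOR_BGR2HSV)
m=np.zeros(f.shape[:2],np.uint8); m[238:292,282:330]=1
dark=((f[:,:,2]<75)&(m>0)).astype(np.uint8)
dark=cv2.morphologyEx(dark,cv2.MORPH_CLOSE,np.ones((9,9)))
cn=max(cv2.findContours(dark,0,2)[0],key=cv2.contourArea)
box=cv2.boxPoints(cv2.minAreaRect(cn)); print("box",box.round(1).tolist())
P=np.array([ray(ct,*b,0.012) for b in box]); print("base",P.round(4).tolist(),"c",P.mean(0).round(4))
for i in range(4):
    d=P[(i+1)%4]-P[i]; print(np.linalg.norm(d).round(4),ang(d).round(1))
# side: base
# hammer top: dark-ish difference; grip & barrel
def grip(im,sl,th):
    mk=np.zeros(im.shape[:2],np.uint8); y0,y1,x0,x1=sl
    mk[y0:y1,x0:x1]=(im[y0:y1,x0:x1].max(2)<th)
    n,l,s,c=cv2.connectedComponentsWithStats(mk)
    return [(s[i].tolist(),c[i].round(1).tolist(),np.argwhere(l==i)[:,::-1]) for i in range(1,n) if s[i][4]>8]
for nm,im,c,sl in(("top",f,ct,(200,315,175,225)),("side",g,cs,(335,395,220,400))):
    for s,cc,p in grip(im,sl,62):
        r=cv2.minAreaRect(p.astype(np.float32)); print(nm,s,cc,"rect",np.round(r[0],1),np.round(r[1],1),"xy",ray(c,*cc,0.011).round(4))
        if s[4]>150:
            v=cv2.fitLine(p.astype(np.float32),cv2.DIST_L2,0,.01,.01).ravel()
            q=[ray(c,*(np.array(v[2:])+k*v[:2]),0.011) for k in(-30,30)]
            print("  line ang",ang(q[1]-q[0]).round(2), [x.round(4).tolist() for x in q])
E
python3 m.py
```

```text
box [[286.3999938964844, 283.3999938964844], [291.8999938964844, 243.3000030517578], [324.70001220703125, 247.8000030517578], [319.20001220703125, 287.8999938964844]]
base [[0.4393, 0.0398, 0.012], [0.5411, 0.0292, 0.012], [0.5311, -0.0543, 0.012], [0.4296, -0.0426, 0.012]] c [ 0.4853 -0.007   0.012 ]
0.1024 -5.9
0.0842 -96.8
0.1022 173.4
0.083 83.3
top [195, 207, 11, 10, 50] [201.8, 211.3] rect [200.  211.2] [ 7.7 11.5] xy [0.6205 0.2636 0.011 ]
top [181, 210, 11, 8, 39] [184.3, 214.6] rect [184.8 215.1] [10.7  6.1] xy [0.6111 0.3081 0.011 ]
top [198, 269, 12, 40, 265] [203.2, 289.1] rect [203.4 288.5] [39.6  7.4] xy [0.4213 0.2475 0.011 ]
  line ang -168.81 [[0.496, 0.2622, 0.011], [0.3482, 0.2329, 0.011]]
side [235, 349, 12, 6, 35] [240.7, 351.3] rect [240.5 351.5] [ 5. 11.] xy [0.6269 0.2535 0.011 ]
side [333, 349, 59, 15, 584] [362.7, 356.6] rect [361.9 356.3] [11.5 58.6] xy [0.4226 0.2488 0.011 ]
  line ang -169.29 [[0.4722, 0.2581, 0.011], [0.3725, 0.2392, 0.011]]
side [234, 375, 14, 12, 126] [240.7, 380.8] rect [240.6 380.8] [10.8 13.3] xy [0.6154 0.3127 0.011 ]
```

```bash
cat > go.py <<'E'
from bench import monitor
import numpy as np,sys
from scipy.spatial.transform import Rotation as R
# usage: go.py x y z yawdeg(tool x heading)
o=monitor.get_obs(); p=np.array(o["tcp_pos"]); r=R.from_rotvec(o["orientation"])
M=r.as_matrix(); print("t",round(o["clock"],2),"p",p.round(4),"yaw",np.degrees(np.arctan2(M[1,0],M[0,0])).round(2),"z",M[:,2].round(3),"F",np.round(o["contact_force"],1),"w",round(o["grip_width"],4),"M",np.round(o["moment"],2))
if len(sys.argv)>4:
    x,y,z,w=map(float,sys.argv[1:5]); w=np.radians(w)
    T=np.array([[np.cos(w),np.sin(w),0],[np.sin(w),-np.cos(w),0],[0,0,-1]])
    print("lin",(M.T@(np.array([x,y,z])-p)).round(4),"dr",np.degrees((r.inv()*R.from_matrix(T)).as_rotvec()).round(2))
E
python3 go.py 0.5 -0.25 0.23 11
```

```text
t 0.1 p [ 0.2114 -0.6405  0.2304] yaw 18.26 z [-0.001  0.002 -1.   ] F [-0.3  0.1  0.1] w 0.0854 M [ 0.    0.02 -0.01]
lin [ 0.3965 -0.2804  0.0008] dr [-0.1   0.01  7.26]
```

drive_tool --commands '[{"linear": [0.05, -0.035, 0], "dr": [0, 0, 1], "jaw": 0}, {"linear": [0.05, -0.035, 0], "dr": [0, 0, 1], "jaw": 0}, {"linear": [0.05, -0.035, 0], "dr": [0, 0, 1], "jaw": 0}, {"linear": [0.05, -0.035, 0], "dr": [0, 0, 1], "jaw": 0}, {"linear": [0.05, -0.035, 0], "dr": [0, 0, 1], "jaw": 0}, {"linear": [0.05, -0.035, 0], "dr": [0, 0, 1], "jaw": 0}, {"linear": [0.05, -0.035, 0], "dr": [0, 0, 1], "jaw": 0}, {"linear": [0.05, -0.035, 0], "dr": [0, 0, 0], "jaw": 0}]'

```text
clock: 1.1
tcp_pos: [0.5303, -0.264, 0.2268]
orientation: [-3.126, -0.283, 0.009]
contact_force: [0.4, -1.0, -0.3]
grip_width: 0.0853
```

```bash
python3 go.py 0.50 0.24 0.23 11
```

```text
t 1.1 p [ 0.5303 -0.264   0.2268] yaw 10.33 z [-0.006  0.002 -1.   ] F [ 0.4 -1.  -0.3] w 0.0853 M [-0.01 -0.02  0.  ]
lin [ 0.0605 -0.5012 -0.0021] dr [-0.17  0.31 -0.67]
```

drive_tool --commands '[{"linear": [0.008, -0.06, 0], "dr": [0, 0, 0], "jaw": 0}, {"linear": [0.008, -0.06, 0], "dr": [0, 0, 0], "jaw": 0}, {"linear": [0.008, -0.06, 0], "dr": [0, 0, 0], "jaw": 0}, {"linear": [0.008, -0.06, 0], "dr": [0, 0, 0], "jaw": 0}, {"linear": [0.008, -0.06, 0], "dr": [0, 0, 0], "jaw": 0}, {"linear": [0.008, -0.06, 0], "dr": [0, 0, 0], "jaw": 0}, {"linear": [0.008, -0.06, 0], "dr": [0, 0, 0], "jaw": 0}, {"linear": [0.008, -0.06, 0], "dr": [0, 0, 0], "jaw": 0}]'

```text
clock: 2.1
tcp_pos: [0.5064, 0.2345, 0.226]
orientation: [-3.127, -0.283, 0.009]
contact_force: [0.8, 0.3, -0.1]
grip_width: 0.0852
```

```bash
python3 go.py 0.50 0.25 0.22 11
```

```text
t 2.1 p [0.5064 0.2345 0.226 ] yaw 10.34 z [-0.006  0.002 -1.   ] F [ 0.8  0.3 -0.1] w 0.0852 M [-0.01 -0.05 -0.04]
lin [-0.0035 -0.0164  0.0061] dr [-0.16  0.33 -0.66]
```

drive_tool --commands '[{"linear": [0, -0.016, 0.006], "dr": [-0.2, 0.3, -0.7], "jaw": 0}, {"linear": [0, 0, 0], "dr": [0, 0, 0], "jaw": 0}, {"linear": [0, 0, 0], "dr": [0, 0, 0], "jaw": 0}]'

```text
clock: 2.48
tcp_pos: [0.5016, 0.254, 0.219]
orientation: [3.126, 0.313, -0.004]
contact_force: [0.0, -0.0, 0.4]
grip_width: 0.0854
```

```bash
python3 go.py 0.548 0.273 0.10 11; python3 - <<'E'
from bench import viewer
import cv2,pickle
c=viewer.calibration("wrist"); f=viewer.grab_frame("wrist"); cv2.imwrite("pics/w1.png",f[:,:,::-1]); pickle.dump(c,open("w1.pkl","wb"))
f=viewer.grab_frame("side"); cv2.imwrite("pics/s1.png",f[:,:,::-1])
E
```

```text
t 2.48 p [0.5016 0.254  0.219 ] yaw 11.44 z [-0.002 -0.    -1.   ] F [ 0.  -0.   0.4] w 0.0854 M [ 0.01 -0.01 -0.04]
lin [ 0.0496 -0.0094  0.1189] dr [-0.01  0.13  0.44]
```

View pics/w1.png

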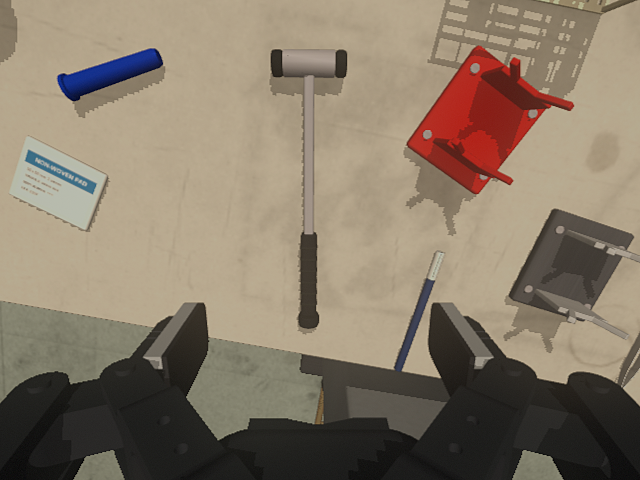

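The wrist view shows the T-hammer clearly. The barrel centre is at (309,63), the shaft runs down to the sleeve start at (309,234), and the tail is at (308,328).

```bash
python3 - <<'E'
import pickle,cv2,numpy as np
from h import *
c=pickle.load(open("w1.pkl","rb")); f=cv2.imread("pics/w1.png").astype(int)
for r in (100,130,160,190,220,260,300):
    row=f[r,290:330]; 
    bg=(row[:,2]-row[:,0])   # table is warm
    print(r,"".join("#" if b<22 and row[i].max()>80 else("d" if row[i].max()<80 else ".") for i,b in enumerate(bg)))
col=f[35:90,300]; print([tuple(x) for x in col[8:48:2]])
R0=f[63,262:358].max(1); print(R0.tolist())
b=ray(c,309,63,0.011); s=ray(c,309,234,0.017); t=ray(c,308.5,328,0.011)
for u in((271,63),(347,63)): print(ray(c,*u,0.011).round(4))
print(b.round(4),s.round(4),t.round(4),np.linalg.norm((b-s)[:2]),np.linalg.norm((b-t)[:2]))
d=b-t;print(np.degrees(np.arctan2(d[1],d[0])))
E
```

```text
100 .......................#................
130 ........................................
160 ........................................
190 ........................................
220 ........................................
260 ...........dddddddddddddddd.............
300 ...........ddddddddddddddd..............
[(np.int64(130), np.int64(155), np.int64(169)), (np.int64(130), np.int64(155), np.int64(170)), (np.int64(131), np.int64(155), np.int64(171)), (np.int64(115), np.int64(133), np.int64(145)), (np.int64(133), np.int64(145), np.int64(158)), (np.int64(140), np.int64(153), np.int64(166)), (np.int64(147), np.int64(159), np.int64(174)), (np.int64(145), np.int64(157), np.int64(170)), (np.int64(141), np.int64(152), np.int64(167)), (np.int64(139), np.int64(150), np.int64(163)), (np.int64(127), np.int64(138), np.int64(153)), (np.int64(118), np.int64(129), np.int64(142)), (np.int64(108), np.int64(119), np.int64(131)), (np.int64(98), np.int64(109), np.int64(120)), (np.int64(86), np.int64(96), np.int64(107)), (np.int64(76), np.int64(86), np.int64(95)), (np.int64(62), np.int64(70), np.int64(79)), (np.int64(72), np.int64(86), np.int64(95)), (np.int64(101), np.int64(123), np.int64(136)), (np.int64(101), np.int64(121), np.int64(134))]
[174, 174, 173, 171, 172, 172, 173, 183, 139, 46, 43, 49, 49, 51, 51, 50, 52, 51, 48, 35, 129, 152, 147, 147, 146, 147, 146, 147, 147, 148, 148, 149, 149, 149, 149, 151, 151, 151, 153, 152, 151, 152, 152, 153, 153, 154, 154, 154, 154, 155, 156, 157, 157, 157, 157, 158, 158, 158, 158, 159, 159, 159, 160, 160, 160, 162, 161, 162, 162, 162, 163, 165, 170, 121, 42, 53, 55, 56, 57, 55, 58, 57, 58, 51, 35, 158, 183, 175, 174, 173, 173, 172, 171, 171, 171, 171]
[0.6134 0.3165 0.011 ]
[0.6262 0.253  0.011 ]
[0.6198 0.2847 0.011 ] [0.4726 0.256  0.017 ] [0.37   0.2368 0.011 ] 0.14997606206829742 0.254333887140471
10.872965807213632
```

drive_tool --commands '[{"linear": [0.025, -0.004, 0.03], "dr": [0, 0.1, 0.4], "jaw": 0}, {"linear": [0.025, -0.004, 0.04], "dr": [0, 0, 0], "jaw": 0}, {"linear": [0, 0, 0.04], "dr": [0, 0, 0], "jaw": 0}, {"linear": [0, 0, 0], "dr": [0, 0, 0], "jaw": 0.3}, {"linear": [0, 0, 0], "dr": [0, 0, 0], "jaw": 0.3}]'

```text
clock: 3.2
tcp_pos: [0.5561, 0.264, 0.1101]
orientation: [3.127, 0.281, 0.01]
contact_force: [0.9, 0.2, -0.3]
grip_width: 0.0597
```

```bash
python3 go.py 0.551 0.2715 0.10 11; python3 - <<'E'
from bench import viewer
import cv2,pickle
c=viewer.calibration("wrist"); f=viewer.grab_frame("wrist"); cv2.imwrite("pics/w2.png",f[:,:,::-1]); pickle.dump(c,open("w2.pkl","wb"))
E
```

```text
t 3.2 p [0.5561 0.264  0.1101] yaw 10.26 z [ 0.006 -0.001 -1.   ] F [ 0.9  0.2 -0.3] w 0.0597 M [ 0.01 -0.02 -0.02]
lin [-0.0037 -0.0083  0.01  ] dr [ 0.12 -0.35 -0.74]
```

View pics/w2.png

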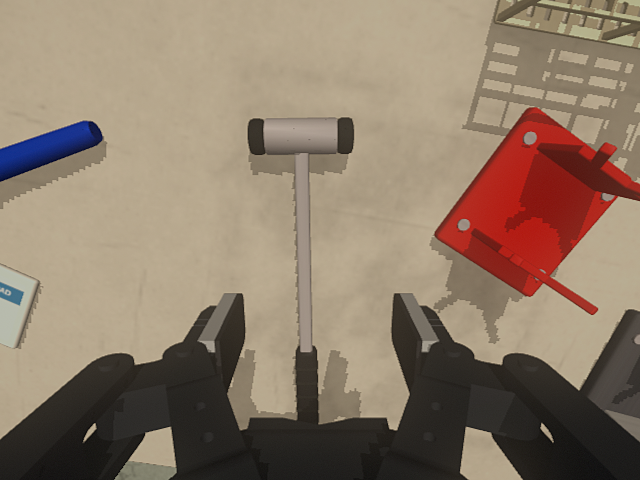

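The closer view has the barrel centre at (301,136), the sleeve start at (308,348), and the shaft between the fingers.

```bash
python3 - <<'E'
import pickle,numpy as np
from h import *
c=pickle.load(open("w2.pkl","rb"))
b=ray(c,301,136,0.011); s=ray(c,307.5,348,0.017)
e=[ray(c,*u,0.011) for u in((248,137),(354,135))]
d=(b-s)[:2];n=np.linalg.norm(d);d/=n
print(b.round(4),s.round(4),n,np.linalg.norm(e[0]-e[1]),np.degrees(np.arctan2(d[1],d[0])), b[:2]-.069*d, s[:2]+.08*d)
E
python3 go.py 0.551 0.2715 0.003 11
```

```text
[0.6195 0.2849 0.011 ] [0.4763 0.256  0.017 ] 0.14614325437738238 0.06574960763430969 11.385550177891327 [0.55187879 0.27124918] [0.55467932 0.27181313]
t 3.25 p [0.5559 0.2637 0.11  ] yaw 10.25 z [ 0.006 -0.001 -1.   ] F [-0.5  0.5 -0.2] w 0.0597 M [-0.02  0.09  0.02]
lin [-0.0041 -0.0088  0.107 ] dr [ 0.14 -0.33 -0.75]
```

drive_tool --commands '[{"linear": [-0.003, -0.0085, 0.02], "dr": [0.1, -0.3, -0.8], "jaw": 0.3}, {"linear": [0, 0, 0.03], "dr": [0, 0, 0], "jaw": 0.3}, {"linear": [0, 0, 0.03], "dr": [0, 0, 0], "jaw": 0.3}, {"linear": [0, 0, 0], "dr": [0, 0, 0], "jaw": 0.3}]'

```text
clock: 3.75
tcp_pos: [0.5526, 0.2748, 0.0306]
orientation: [-3.123, -0.307, -0.01]
contact_force: [0.4, -0.2, 0.8]
grip_width: 0.0596
```

```bash
python3 go.py 0.552 0.2714 0.004 11.1
```

```text
t 3.75 p [0.5526 0.2748 0.0306] yaw 11.23 z [ 0.006  0.004 -1.   ] F [ 0.4 -0.2  0.8] w 0.0596 M [-0.   -0.04 -0.08]
lin [-0.0014  0.0033  0.0266] dr [-0.14 -0.39  0.13]
```

drive_tool --commands '[{"linear": [-0.001, 0.003, 0.012], "dr": [-0.1, -0.4, 0], "jaw": 0.3}, {"linear": [0, 0, 0.014], "dr": [0, 0, 0], "jaw": 0.3}, {"linear": [0, 0, 0], "dr": [0, 0, 0], "jaw": 0.3}]'

```text
clock: 4.12
tcp_pos: [0.5534, 0.2729, 0.0053]
orientation: [-3.124, -0.308, -0.004]
contact_force: [-0.1, 0.1, 0.3]
grip_width: 0.0596
```

```bash
python3 go.py 0.552 0.2714 0.004 11.1
```

```text
t 4.12 p [0.5534 0.2729 0.0053] yaw 11.27 z [ 0.002  0.003 -1.   ] F [-0.1  0.1  0.3] w 0.0596 M [0.01 0.03 0.  ]
lin [-0.0016  0.0012  0.0013] dr [-0.12 -0.15  0.17]
```

drive_tool --commands '[{"linear": [-0.0015, 0.001, 0.001], "dr": [-0.1, -0.1, 0], "jaw": 0.5}, {"linear": [0, 0, 0], "dr": [0, 0, 0], "jaw": 0.8}, {"linear": [0, 0, 0], "dr": [0, 0, 0], "jaw": 1}, {"linear": [0, 0, 0], "dr": [0, 0, 0], "jaw": 1}, {"linear": [0, 0, 0], "dr": [0, 0, 0], "jaw": 1}, {"linear": [0, 0, 0], "dr": [0, 0, 0], "jaw": 1}]' --force 50

```text
clock: 4.88
tcp_pos: [0.5528, 0.2719, 0.0055]
orientation: [-3.125, -0.308, -0.004]
contact_force: [-0.3, -0.3, -0.7]
grip_width: 0.0071
```

```bash
python3 go.py 0.552 0.2714 0.004 11.1; python3 - <<'E'
from bench import viewer
import cv2,pickle
c=viewer.calibration("wrist"); f=viewer.grab_frame("wrist"); cv2.imwrite("pics/w3.png",f[:,:,::-1]); pickle.dump(c,open("w3.pkl","wb"))
E
```

```text
t 4.88 p [0.5528 0.2719 0.0055] yaw 11.26 z [ 0.003  0.001 -1.   ] F [-0.3 -0.3 -0.7] w 0.0071 M [ 0.06  0.   -0.04]
lin [-0.0009  0.0004  0.0015] dr [-0.05 -0.16  0.16]
```

View pics/w3.png

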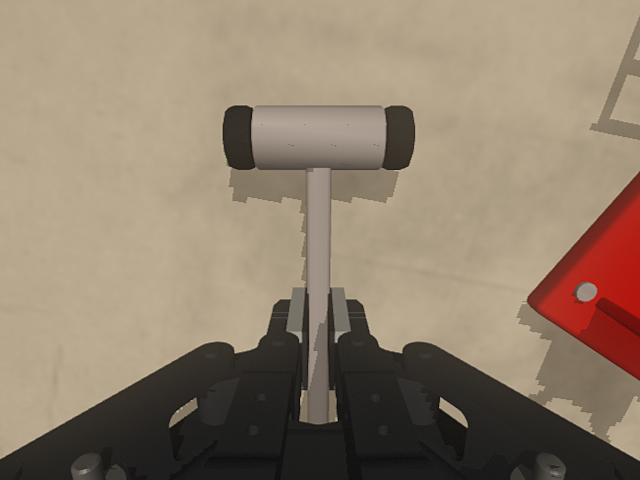

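The shaft is between the pads and the barrel centre is at (319,138). I'll check the grasp distance before lifting.

```bash
python3 - <<'E'
import pickle,numpy as np
from h import *
from bench import monitor
c=pickle.load(open("w3.pkl","rb"))
b=ray(c,319,137.5,0.011); p=np.array(monitor.get_obs()["tcp_pos"]); d=(b-p)[:2]
e=[ray(c,*u,0.011) for u in((223,137.5),(414.5,137.5))]
print(b.round(4),np.linalg.norm(d),np.degrees(np.arctan2(d[1],d[0])),np.linalg.norm(e[0]-e[1]))
# silhouette rows edges at table tangent: use near/far edges
for v in(105,170):print(ray(c,319,v,.011).round(4),ray(c,319,v,.02).round(4))
o=-np.array(c["R"]).T@np.array(c["t"]);print(o.round(3))
E
```

```text
[0.6198 0.2839 0.011 ] 0.06805764659801872 10.12733452825652 0.06747122721731252
[0.6304 0.286  0.011 ] [0.63   0.2859 0.02  ]
[0.6087 0.2817 0.011 ] [0.6097 0.2819 0.02  ]
[0.624 0.285 0.148]
```

drive_tool --commands '[{"linear": [0, 0, 0], "dr": [0, 0, 0], "jaw": 1}, {"linear": [0, 0, -0.004], "dr": [0, 0, 0], "jaw": 1}, {"linear": [0, 0, -0.006], "dr": [0, 0, 0], "jaw": 1}, {"linear": [0, 0, -0.006], "dr": [0, 0, 0], "jaw": 1}, {"linear": [0, 0, 0], "dr": [0, 0, 0], "jaw": 1}, {"linear": [0, 0, 0], "dr": [0, 0, 0], "jaw": 1}]' --force 80

```text
clock: 5.68
tcp_pos: [0.5527, 0.2718, 0.0228]
orientation: [-3.125, -0.308, -0.004]
contact_force: [0.8, -0.8, -1.2]
grip_width: 0.0063
```

```bash
python3 go.py 0.552 0.2714 0.12 11.1; python3 - <<'E'
from bench import viewer
import cv2,pickle
for n in("wrist","side"):
  c=viewer.calibration(n); f=viewer.grab_frame(n)[:,:,::-1]; pickle.dump(c,open(n+"4.pkl","wb"))
  cv2.imwrite(f"pics/{n}4.png",f)
  if n=="side": cv2.imwrite("pics/side4c.png",cv2.resize(f[280:400,200:420],None,fx=3.5,fy=3.5,interpolation=cv2.INTER_CUBIC))
E
```

```text
t 5.67 p [0.5527 0.2718 0.0228] yaw 11.26 z [ 0.003  0.001 -1.   ] F [ 0.8 -0.8 -1.2] w 0.0063 M [ 0.05  0.02 -0.01]
lin [-0.0005  0.0002 -0.0972] dr [-0.04 -0.16  0.16]
```

View pics/wrist4.png

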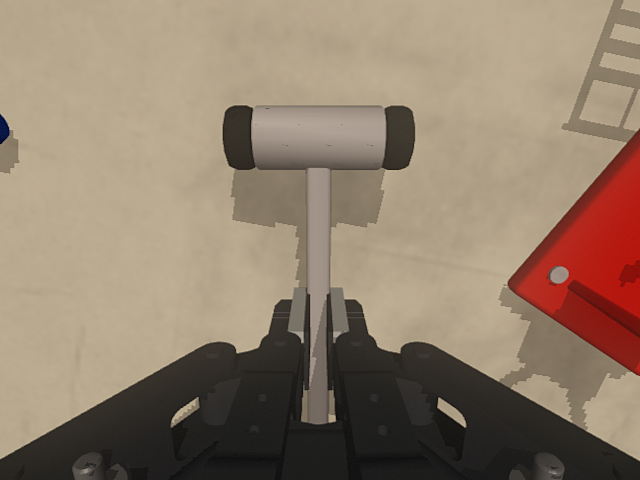

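View pics/side4c.png

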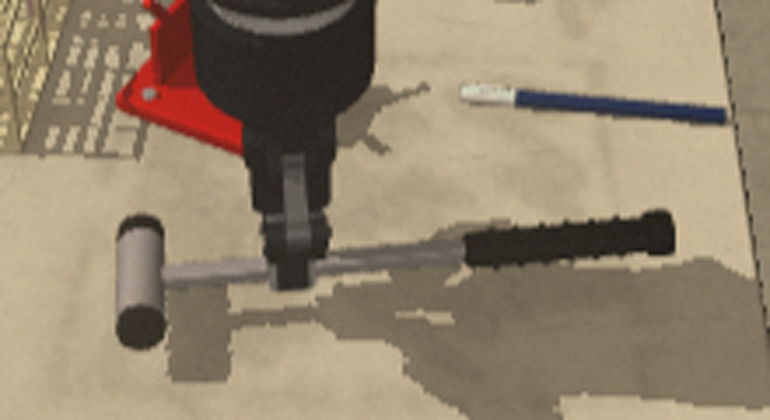

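drive_tool --commands '[{"linear": [0, 0, -0.02], "dr": [0, 0, 0], "jaw": 1}, {"linear": [0, 0, -0.03], "dr": [0, 0, 0], "jaw": 1}, {"linear": [0, 0, -0.03], "dr": [0, 0, 0], "jaw": 1}, {"linear": [0, 0, -0.03], "dr": [0, 0, 0], "jaw": 1}, {"linear": [0, 0, -0.02], "dr": [0, 0, 0], "jaw": 1}]'

```text
clock: 6.4
tcp_pos: [0.5516, 0.2716, 0.1599]
orientation: [-3.126, -0.309, -0.002]
contact_force: [0.0, 0.1, -2.4]
grip_width: 0.0058
```

```bash
python3 - <<'E'
import numpy as np
from h import *
from bench import viewer
cs=viewer.calibration("side");ct=viewer.calibration("top")
T=[ray(cs,*u,.079) for u in((316.4,229),(312,243.6),(347.2,232.4),(344,248))]
for t in T: print(t.round(4))
a=(T[0]+T[1])/2;b=(T[2]+T[3])/2
print("side tips mean",((a+b)/2).round(4),np.degrees(np.arctan2(*(a-b)[1::-1])),np.linalg.norm(a-b))
for x,y in((465+0,150),(645,160),(435,352),(618,375)): print(ray(ct,(x-300)/8+275,y/8+230,.079).round(4))
c=np.array([.4853,-.007]);w=np.radians(-6.3)
for X in(-.0325,.0325):
  for Y in(-.0235,.0235):
    q=[c[0]+X*np.cos(w)-Y*np.sin(w),c[1]+X*np.sin(w)+Y*np.cos(w),.079]; print("pred",np.round(q,4),proj(cs,q).round(1),proj(ct,q).round(1))
E
python3 go.py 0.485 -0.007 0.12 -6.3
```

```text
[ 0.517  -0.0253  0.079 ]
[0.5227 0.0277 0.079 ]
[ 0.453  -0.0182  0.079 ]
[0.4591 0.0372 0.079 ]
side tips mean [0.4879 0.0053 0.079 ] -7.455961668317918 0.06435398721123718
[0.5171 0.0144 0.079 ]
[ 0.515  -0.0394  0.079 ]
[0.4565 0.0215 0.079 ]
[ 0.4506 -0.0328  0.079 ]
pred [ 0.4504 -0.0268  0.079 ] [348.4 230.1] [312.2 276.9]
pred [0.4556 0.0199 0.079 ] [345.8 243. ] [292.5 274.4]
pred [ 0.515  -0.0339  0.079 ] [317.6 226.8] [315.8 250. ]
pred [0.5202 0.0128 0.079 ] [313.7 239.4] [296.3 247.5]
t 6.4 p [0.5516 0.2716 0.1599] yaw 11.31 z [ 0.001  0.001 -1.   ] F [ 0.   0.1 -2.4] w 0.0058 M [ 0.02 -0.03  0.02]
lin [-0.12    0.2602  0.0396] dr [-0.05 -0.07 17.61]
```

drive_tool --commands '[{"linear": [-0.007, 0.01, 0], "dr": [0, 0, 1.5], "jaw": 1}, {"linear": [-0.016, 0.02, 0], "dr": [0, 0, 2.5], "jaw": 1}, {"linear": [-0.018, 0.025, 0], "dr": [0, 0, 2.5], "jaw": 1}, {"linear": [-0.018, 0.025, 0], "dr": [0, 0, 2.5], "jaw": 1}, {"linear": [-0.018, 0.025, 0], "dr": [0, 0, 2.5], "jaw": 1}, {"linear": [-0.016, 0.025, 0], "dr": [0, 0, 2.5], "jaw": 1}, {"linear": [-0.01, 0.015, 0], "dr": [0, 0, 2], "jaw": 1}, {"linear": [0, 0.005, 0], "dr": [0, 0, 0], "jaw": 1}]'

```text
clock: 7.4
tcp_pos: [0.4508, 0.1051, 0.159]
orientation: [3.137, -0.158, -0.002]
contact_force: [0.2, 0.4, -1.3]
grip_width: 0.0064
```

drive_tool --commands '[{"linear": [0, 0, 0], "dr": [0, 0, 0], "jaw": 1}]'

```text
clock: 7.52
tcp_pos: [0.4513, 0.1053, 0.1591]
orientation: [3.137, -0.158, -0.001]
contact_force: [0.5, 0.7, -0.9]
grip_width: 0.0064
```

```bash
python3 go.py 0.485 -0.007 0.12 -6.3; python3 - <<'E'
from bench import viewer
import cv2,pickle
for n in("wrist",):
  c=viewer.calibration(n); f=viewer.grab_frame(n)[:,:,::-1]; pickle.dump(c,open(n+"5.pkl","wb"))
  cv2.imwrite(f"pics/{n}5.png",f)
E
```

```text
t 7.53 p [0.4513 0.1053 0.1591] yaw -5.76 z [-0. -0. -1.] F [ 0.5  0.7 -0.9] w 0.0064 M [ 0.08 -0.01  0.04]
lin [0.0449 0.1083 0.0392] dr [0.02 0.02 0.54]
```

View pics/wrist5.png

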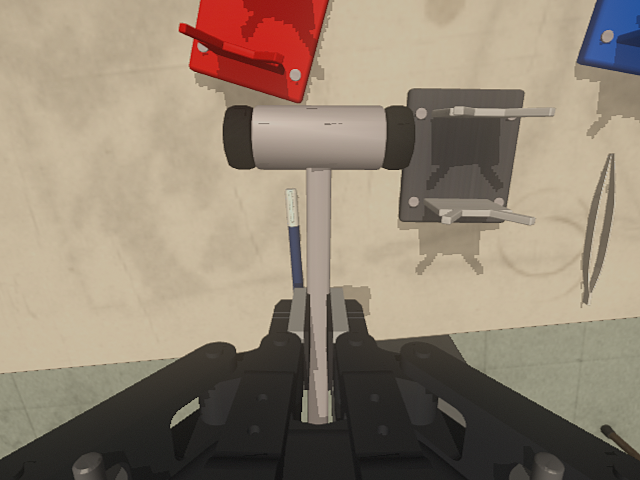

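```bash
python3 - <<'E'
import cv2
f=cv2.imread("pics/wrist5.png");cv2.imwrite("pics/w5c.png",cv2.resize(f[80:230,390:570],None,fx=4,fy=4,interpolation=cv2.INTER_CUBIC))
E
```

```text
(no output)
```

View pics/w5c.png

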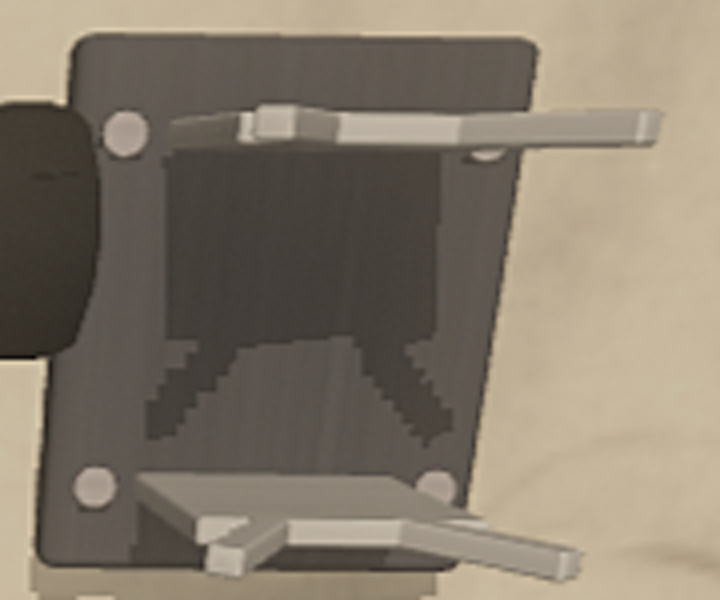

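```bash
python3 - <<'E'
import numpy as np,pickle
from h import *
c=pickle.load(open("wrist5.pkl","rb"))
r=lambda x,y,z: ray(c,x/4+390,y/4+80,z)
an=lambda d:np.degrees(np.arctan2(d[1],d[0])).round(2)
fl=[r(338,130,.052),r(461,130,.052)];nl=[r(290,532,.052),r(402,532,.052)]
for s in(fl,nl): print("floor",s[0].round(4),s[1].round(4),np.linalg.norm(s[0]-s[1]).round(4))
a=sum(fl)/2;b=sum(nl)/2;print("floors c",((a+b)/2).round(4),an(a-b),np.linalg.norm(a-b))
C=[r(72,35,.012),r(538,42,.012),r(463,568,.012),r(38,563,.012)]
for i in range(4): d=C[(i+1)%4]-C[i];print(C[i].round(4),np.linalg.norm(d).round(4),an(d))
print("base c",np.mean(C,0).round(4))
T=[r(278,122,.079),r(655,127,.079),r(224,560,.079),r(573,564,.079)]
print("tips",[t.round(4).tolist() for t in T],np.mean(T,0).round(4))
# barrel direction vs tool
b=ray(c,319,137.5,.1651);print("barrel",b.round(4))
E
```

```text
floor [ 0.5206 -0.0019  0.052 ] [ 0.5186 -0.0211  0.052 ] 0.0193
floor [0.4562 0.005  0.052 ] [ 0.4543 -0.0139  0.052 ] 0.019
floors c [ 0.4874 -0.008   0.052 ] -6.31 0.06473452381407353
[0.5412 0.03   0.012 ] 0.0837 -96.63
[ 0.5315 -0.0532  0.012 ] 0.0974 174.5
[ 0.4346 -0.0438  0.012 ] 0.0843 83.48
[0.4442 0.0399 0.012 ] 0.0976 -5.82
base c [ 0.4879 -0.0068  0.012 ]
tips [[0.5228, 0.0171, 0.079], [0.5168, -0.0354, 0.079], [0.4601, 0.0249, 0.079], [0.4541, -0.028, 0.079]] [ 0.4885 -0.0053  0.079 ]
barrel [0.5192 0.0968 0.1651]
```

drive_tool --commands '[{"linear": [0.005, 0.01, 0], "dr": [0, 0, 0.5], "jaw": 1}, {"linear": [0.009, 0.02, 0], "dr": [0, 0, 0], "jaw": 1}, {"linear": [0.01, 0.023, 0], "dr": [0, 0, 0], "jaw": 1}, {"linear": [0.01, 0.023, 0], "dr": [0, 0, 0], "jaw": 1}, {"linear": [0.008, 0.02, 0], "dr": [0, 0, 0], "jaw": 1}, {"linear": [0.005, 0.012, 0], "dr": [0, 0, 0], "jaw": 1}, {"linear": [0, 0, 0], "dr": [0, 0, 0], "jaw": 1}]'

```text
clock: 8.45
tcp_pos: [0.4922, -0.009, 0.1589]
orientation: [-3.135, 0.165, -0.003]
contact_force: [1.0, 0.4, -1.8]
grip_width: 0.0061
```

```bash
python3 go.py 0.487 -0.0065 0.052 -6.3
```

```text
t 8.45 p [ 0.4922 -0.009   0.1589] yaw -6.01 z [ 0.002  0.002 -1.   ] F [ 1.   0.4 -1.8] w 0.0061 M [0.05 0.03 0.01]
lin [-0.0057 -0.0017  0.1069] dr [-0.12 -0.1   0.29]
```

drive_tool --commands '[{"linear": [-0.0055, -0.0018, 0], "dr": [-0.1, -0.1, 0.3], "jaw": 1}, {"linear": [0, 0, 0.015], "dr": [0, 0, 0], "jaw": 1}, {"linear": [0, 0, 0.025], "dr": [0, 0, 0], "jaw": 1}, {"linear": [0, 0, 0.02], "dr": [0, 0, 0], "jaw": 1}, {"linear": [0, 0, 0], "dr": [0, 0, 0], "jaw": 1}]'

```text
clock: 9.07
tcp_pos: [0.4851, -0.0021, 0.0951]
orientation: [-3.136, 0.163, 0.002]
contact_force: [-0.5, -0.1, -1.3]
grip_width: 0.0065
```

```bash
python3 go.py 0.487 -0.0065 0.052 -6.3; python3 - <<'E'
from bench import viewer
import cv2,pickle,numpy as np
f=viewer.grab_frame("side")[:,:,::-1]; g=viewer.grab_frame("top")[:,:,::-1]
a=cv2.resize(f[150:300,250:400],(400,400),interpolation=cv2.INTER_CUBIC);b=cv2.resize(g[200:320,250:370],(400,400),interpolation=cv2.INTER_CUBIC)
cv2.imwrite("pics/six.png",np.hstack([a,b]))
E
```

```text
t 9.07 p [ 0.4851 -0.0021  0.0951] yaw -5.96 z [-0.001  0.002 -1.   ] F [-0.5 -0.1 -1.3] w 0.0065 M [ 0.01 -0.02  0.01]
lin [0.0024 0.0043 0.0431] dr [-0.09  0.08  0.34]
```

View pics/six.png

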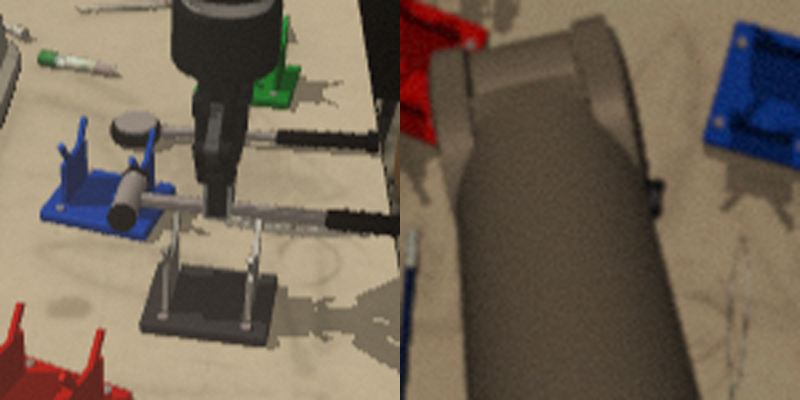

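The side view shows the hammer level in the gripper over the dark stand, with the forks at about (172,250) and (255,250) in the crop and the barrel clear of the blue stand. I'll correct the lateral offset by about 4 mm and lower.

drive_tool --commands '[{"linear": [0.002, 0.0043, 0.002], "dr": [-0.1, 0.1, 0.3], "jaw": 1}, {"linear": [0, 0, 0], "dr": [0, 0, 0], "jaw": 1}, {"linear": [0, 0, 0.012], "dr": [0, 0, 0], "jaw": 1}, {"linear": [0, 0, 0.012], "dr": [0, 0, 0], "jaw": 1}, {"linear": [0, 0, 0], "dr": [0, 0, 0], "jaw": 1}]'

```text
clock: 9.8
tcp_pos: [0.4896, -0.0069, 0.0706]
orientation: [-3.137, 0.173, -0.011]
contact_force: [-0.8, -0.1, -0.8]
grip_width: 0.0062
```

```bash
python3 go.py 0.487 -0.0065 0.052 -6.3
```

```text
t 9.8 p [ 0.4896 -0.0069  0.0706] yaw -6.32 z [ 0.007 -0.    -1.   ] F [-0.8 -0.1 -0.8] w 0.0062 M [-0.   -0.04 -0.04]
lin [-0.0028 -0.0001  0.0186] dr [-0.04 -0.4  -0.02]
```

drive_tool --commands '[{"linear": [-0.002, 0, 0.005], "dr": [0, -0.4, 0], "jaw": 1}, {"linear": [0, 0, 0.006], "dr": [0, 0, 0], "jaw": 1}, {"linear": [0, 0, 0.005], "dr": [0, 0, 0], "jaw": 1}, {"linear": [0, 0, 0], "dr": [0, 0, 0], "jaw": 1}]'

```text
clock: 10.3
tcp_pos: [0.4875, -0.0065, 0.0533]
orientation: [-3.136, 0.173, 0.001]
contact_force: [0.0, -0.3, -2.2]
grip_width: 0.0064
```

```bash
python3 go.py 0.487 -0.0065 0.051 -6.3; python3 - <<'E'
from bench import viewer
import cv2
f=viewer.grab_frame("side")[:,:,::-1]
cv2.imwrite("pics/s7.png",cv2.resize(f[180:290,270:420],None,fx=5,fy=5,interpolation=cv2.INTER_CUBIC))
E
```

```text
t 10.3 p [ 0.4875 -0.0065  0.0533] yaw -6.31 z [-0.001  0.001 -1.   ] F [ 0.  -0.3 -2.2] w 0.0064 M [ 0.01 -0.    0.  ]
lin [-0.0005  0.0001  0.0023] dr [-0.04  0.05 -0.01]
```

View pics/s7.png

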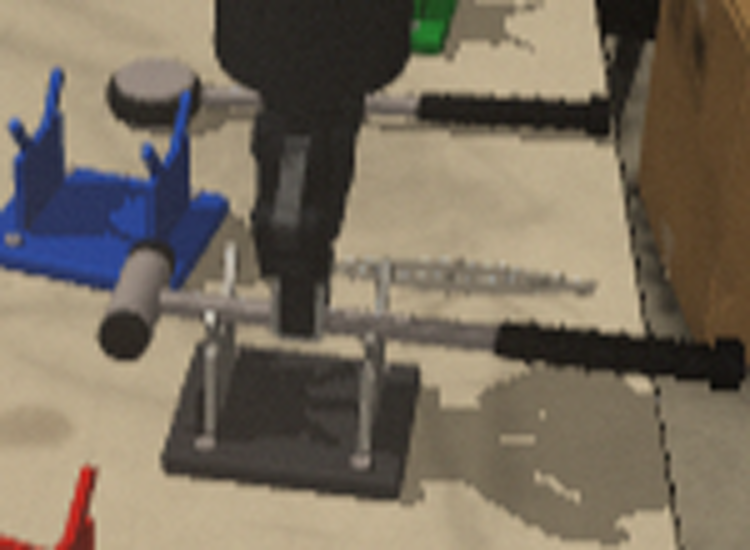

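The shaft sits inside both forks at (215,305) and (375,320), with the fingers centred between them. I'll lower the last 2 mm and watch the force.

drive_tool --commands '[{"linear": [0, 0, 0.0015], "dr": [0, 0, 0], "jaw": 1}, {"linear": [0, 0, 0.001], "dr": [0, 0, 0], "jaw": 1}, {"linear": [0, 0, 0], "dr": [0, 0, 0], "jaw": 1}]'

```text
clock: 10.72
tcp_pos: [0.4881, -0.0065, 0.0512]
orientation: [-3.136, 0.173, -0.001]
contact_force: [-0.8, 0.2, -1.8]
grip_width: 0.0064
```

drive_tool --commands '[{"linear": [0, 0, 0.001], "dr": [0, 0, 0], "jaw": 1}, {"linear": [0, 0, 0.0005], "dr": [0, 0, 0], "jaw": 1}, {"linear": [0, 0, 0], "dr": [0, 0, 0], "jaw": 1}]'

```text
clock: 11.1
tcp_pos: [0.4883, -0.0065, 0.0512]
orientation: [-3.136, 0.173, -0.002]
contact_force: [-0.1, 0.3, -1.8]
grip_width: 0.0064
```

drive_tool --commands '[{"linear": [0, 0, 0.002], "dr": [0, 0, 0], "jaw": 1}, {"linear": [0, 0, 0], "dr": [0, 0, 0], "jaw": 1}]'

```text
clock: 11.35
tcp_pos: [0.4886, -0.0065, 0.0512]
orientation: [3.137, -0.174, 0.003]
contact_force: [0.3, -0.3, -1.9]
grip_width: 0.0062
```

drive_tool --commands '[{"linear": [0, 0, 0.003], "dr": [0, 0, 0], "jaw": 1}]'

```text
clock: 11.48
tcp_pos: [0.489, -0.0065, 0.0504]
orientation: [3.136, -0.174, 0.003]
contact_force: [-15.3, -0.9, 55.2]
grip_width: 0.0062
```

```bash
for i in 1 2; do python3 go.py 0.487 -0.0065 0.051 -6.3; done; python3 - <<'E'
from bench import viewer
import cv2
f=viewer.grab_frame("side")[:,:,::-1]
cv2.imwrite("pics/s8.png",cv2.resize(f[180:290,270:420],None,fx=5,fy=5,interpolation=cv2.INTER_CUBIC))
f=viewer.grab_frame("wrist")[:,:,::-1]
cv2.imwrite("pics/w8.png",f)
E
python3 go.py
```

```text
t 11.47 p [ 0.489  -0.0065  0.0504] yaw -6.35 z [ 0.002 -0.001 -1.   ] F [-15.3  -0.9  55.2] w 0.0062 M [-0.11  3.5  -0.  ]
lin [-0.002   0.0003 -0.0006] dr [ 0.05 -0.12 -0.05]
t 11.47 p [ 0.489  -0.0065  0.0504] yaw -6.35 z [ 0.002 -0.001 -1.   ] F [-15.3  -0.9  55.2] w 0.0062 M [-0.11  3.5  -0.  ]
lin [-0.002   0.0003 -0.0006] dr [ 0.05 -0.12 -0.05]
t 11.57 p [ 0.489  -0.0065  0.0506] yaw -6.34 z [ 0.002 -0.001 -1.   ] F [-11.5   0.2  36.2] w 0.0061 M [-0.08  2.39 -0.06]
```

View pics/w8.png

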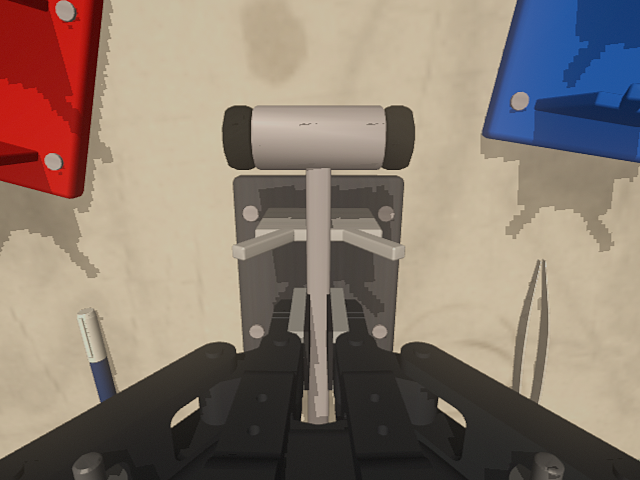

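View pics/s8.png

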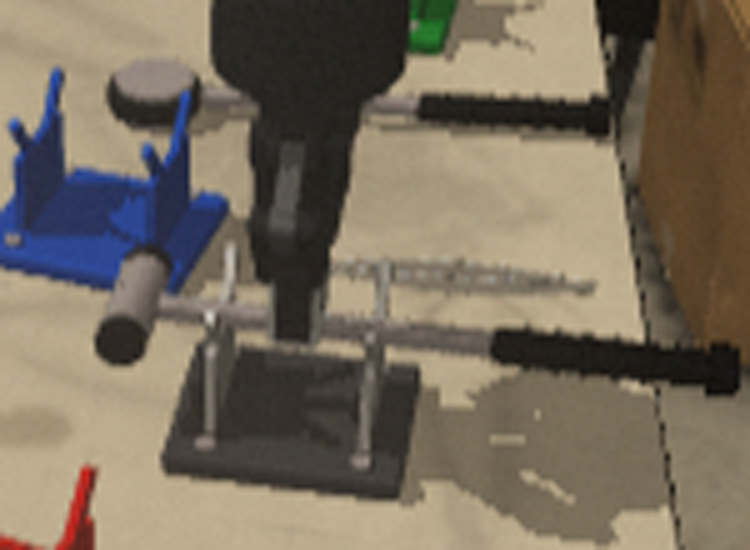

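The press confirmed the shaft is on both notch floors: the reading reached 55 N at z 0.0504, with the shaft centred in the fork. I'll relax that and release.

drive_tool --commands '[{"linear": [0, 0, 0], "dr": [0, 0, 0], "jaw": 1}, {"linear": [0, 0, 0], "dr": [0, 0, 0], "jaw": 1}]' --force 40

```text
clock: 11.82
tcp_pos: [0.4893, -0.0064, 0.0514]
orientation: [3.136, -0.174, 0.006]
contact_force: [-0.8, 0.3, -0.8]
grip_width: 0.0063
```

drive_tool --commands '[{"linear": [0, 0, 0], "dr": [0, 0, 0], "jaw": 0.85}, {"linear": [0, 0, 0], "dr": [0, 0, 0], "jaw": 0.75}, {"linear": [0, 0, 0], "dr": [0, 0, 0], "jaw": 0.6}, {"linear": [0, 0, 0], "dr": [0, 0, 0], "jaw": 0.5}, {"linear": [0, 0, 0], "dr": [0, 0, 0], "jaw": 0.5}]'

```text
clock: 12.45
tcp_pos: [0.4895, -0.0064, 0.0505]
orientation: [3.136, -0.174, 0.005]
contact_force: [0.3, -0.3, 0.4]
grip_width: 0.0426
```

```bash
python3 go.py; python3 - <<'E'
from bench import viewer
import cv2
f=viewer.grab_frame("side")[:,:,::-1]
cv2.imwrite("pics/s9.png",cv2.resize(f[180:290,270:420],None,fx=5,fy=5,interpolation=cv2.INTER_CUBIC))
E
```

```text
t 12.45 p [ 0.4895 -0.0064  0.0505] yaw -6.34 z [ 0.003 -0.001 -1.   ] F [ 0.3 -0.3  0.4] w 0.0426 M [-0.02  0.03 -0.04]
```

View pics/s9.png

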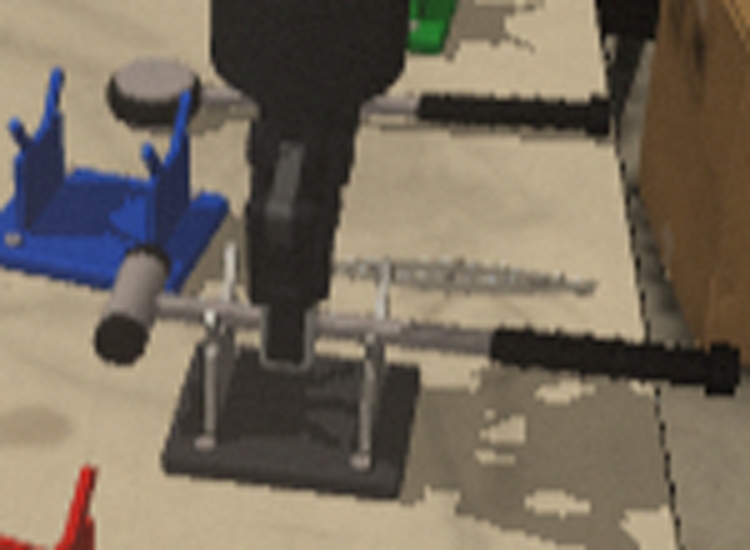

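The hammer is released and rests level, with the barrel at (135,305) unmoved and the jaws open to 43 mm. I'll retreat straight up.

drive_tool --commands '[{"linear": [0, 0, -0.008], "dr": [0, 0, 0], "jaw": 0.5}, {"linear": [0, 0, -0.015], "dr": [0, 0, 0], "jaw": 0.5}, {"linear": [0, 0, -0.03], "dr": [0, 0, 0], "jaw": 0.5}, {"linear": [0, 0, -0.04], "dr": [0, 0, 0], "jaw": 0.5}, {"linear": [0, 0, -0.05], "dr": [0, 0, 0], "jaw": 0.5}, {"linear": [0, 0, -0.05], "dr": [0, 0, 0], "jaw": 0.5}]'

```text
clock: 13.25
tcp_pos: [0.4865, -0.0061, 0.2508]
orientation: [3.136, -0.172, -0.002]
contact_force: [0.8, 0.9, -0.2]
grip_width: 0.043
```

```bash
python3 go.py; python3 - <<'E'
from bench import viewer
import cv2,pickle
f=viewer.grab_frame("side")[:,:,::-1]; cv2.imwrite("pics/s10full.png",f)
cv2.imwrite("pics/s10.png",cv2.resize(f[180:290,270:420],None,fx=5,fy=5,interpolation=cv2.INTER_CUBIC))
f=viewer.grab_frame("wrist")[:,:,::-1]
cv2.imwrite("pics/w10.png",f); pickle.dump(viewer.calibration("wrist"),open("w10.pkl","wb"))
E
```

```text
t 13.25 p [ 0.4865 -0.0061  0.2508] yaw -6.29 z [-0.002 -0.001 -1.   ] F [ 0.8  0.9 -0.2] w 0.043 M [-0.02 -0.04  0.04]
```

View pics/s10.png

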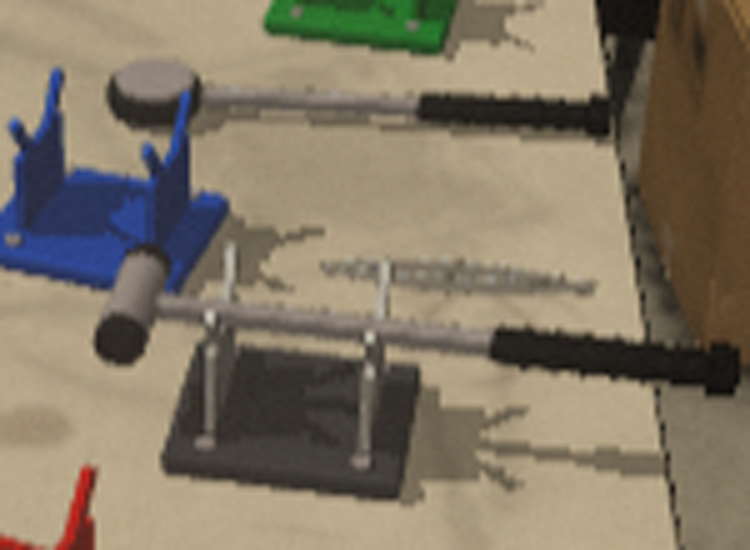

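View pics/w10.png

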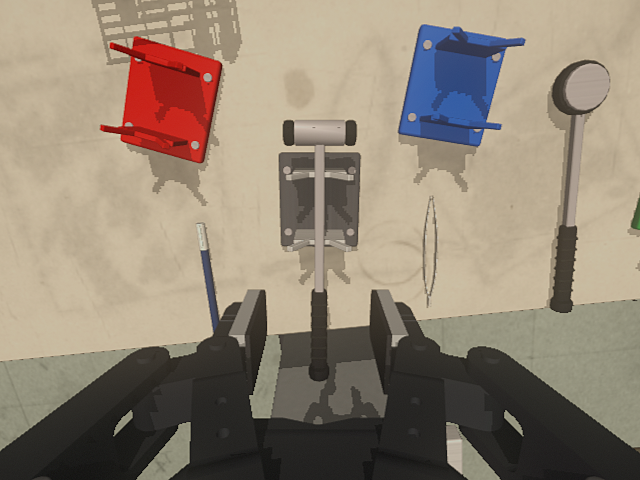

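The hammer lies in both forks with its shaft crossing them at (320,175) and (320,243). The barrel and tail have not moved since release, and the disc hammer and look-alike stands are in place. One numeric level check, then I'll hand in.

```bash
python3 - <<'E'
import numpy as np
from h import *
from bench import viewer,job,monitor
cs=viewer.calibration("side")
w=np.radians(-6.3);d=np.array([np.cos(w),np.sin(w)])
c0=np.array([.489,-.0064])
print("level pred barrel",proj(cs,[*(c0+.069*d),.0565]).round(1),"tail",proj(cs,[*(c0-.177*d),.0565]).round(1))
print("seen barrel",np.array([132,307])/5+[270,180],"tail",np.array([727,368])/5+[270,180])
print(monitor.get_obs()["contact_force"]); job.hand_in()
E
```

```text
level pred barrel [296.5 240. ] tail [415.9 253.6]
seen barrel [296.4 241.4] tail [415.4 253.6]
[ 0.09926077 -0.27980478  0.28056835]
the job is handed in; nothing more can be done
```

The T-headed hammer is resting level in both forks of the dark metal stand, and the job is handed in at about 13.4 s of the 48 s allowed. I gripped it about 68–69 mm from the barrel centre, which is the balance point. I then lifted it level, lowered it into the notches until it touched, released it and backed straight up.

**Level:** in the side view, the barrel and tail sit within about 1.5 px of where a level hammer would appear. Neither moved when the jaws opened.

**Left alone:** in the last pictures the disc-headed hammer and the red, blue and green stands look where they were. The robot was touching nothing, with about 0.4 N on the tool.

**Checks that disagreed:**
- **Side view:** my first hand-picked fork tips put the stand about 12 mm off in y. The top view and the wrist close-up agreed with each other to within about 3 mm, so I used those.
- **Contact force:** I pressed slightly more than needed when seating the shaft. The wrist reading briefly reached about 57 N, through the held hammer and below the 120 N limit.
- **Jaw opening:** it read 6–7 mm on the 9 mm shaft, but the hammer did not slip or tip.

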